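# Crack open the sealed dry box beside the chromatograph

### The job

Slide the cover of the desiccant tray fully shut so the cartridges do not soak up room air, and only then pull up the lid of the dry box until its sticky seal lets go, without flinging it wide. Finish while holding the lid steadily ajar, its front edge about 4 cm up, and do not let go of it: the program ends with the gripper still holding the lid. Leave everything else on the bench where it stands.

Things in the scene. Friction and masses are not known exactly. Their poses are not given: they have to be found in the camera images.
- drybox: Dry box, fixed to the bench: white plastic box 200 x 200 mm, 85 mm high, with a flat mid-grey lid. Origin at the centre of its underside; x points from its front (the side nearer the robot) to the hinge side, z up. It may stand on the left or on the right of the desiccant tray.
- lid (a joint): Lid's hinge angle (rad): 0 shut and sealed, grows as the front edge rises (0.2 = about 40 mm). A sticky seal at the front edge holds for the first 5 mm: it takes roughly 15 to 20 N up at the pull, weight included (more if fast), at the very start; then only the weight, about 2 N, is left. The hinge is free: a lid let go drops to rest on the seal at 0.06 rad or less. Lid 206 x 206 x 12 mm, top 100 mm up.
- lid_pull (a point): Centre of the top face of the lid's pull: an upright black bar on the lid, 46 mm long along the box's x, 16 mm wide along its y, standing 34 mm above the lid's top face, on the lid's middle line near the front edge. Its top is 134.5 mm above the bench with the lid shut. Axes as the lid's, which when shut are the box's.
- lid_hinge (a point): Middle of the lid's hinge line, at the far edge of the box, 87 mm above the bench, 100 mm from the box's centre along its x. The line runs along the box's y; the pull's top centre is 172 mm in front of it and 47.5 mm above it when shut. Axes as the box's.
- tray: Desiccant tray, fixed to the bench: long white plastic tray 220 x 110 mm, 54 mm high, with its open compartment (three metal cartridges lying in it) in the front half (nearer the robot) and a closed deck in the rear half. Origin at the centre of its underside; x points from the front to the rear along the slide, z up.
- cover (a joint): How far the tray's slide cover is open (m): 0 = fully home over the compartment (against a stop), up to 0.1 = back over the deck; it moves along the tray's x and shuts toward -x (towards the robot). It starts 55 to 98 mm open. Sliding it takes about 2 N; it stays where it is left.
- cover_grip (a point): Centre of the top face of the slide cover's grip: an upright black bar across the middle of the flat grey cover (102 x 96 x 5 mm), 14 mm thick along the tray's x, 50 mm long along its y, standing 32 mm above the cover. Its top is 83.5 mm above the bench, the cover's top face 51.5 mm, the tray's side rails 54 mm. Axes as the tray's.
- bottle: Bystander: solvent bottle with a cap, 86 mm across, 180 mm high. Origin under its centre.
- jar: Bystander: small amber jar, 56 mm across, 85 mm high. Origin under its centre.
- beaker: Bystander: glass beaker, 64 mm across, 80 mm high. Origin under its centre.
- column: Bystander: steel separation column lying on the bench between the tray and the dry box, 142 mm long along its x, 18 mm thick. Origin under its centre.
- wrench: Bystander: small wrench lying flat, 140 mm long along its x.
- vialrack: Bystander: white vial rack 60 x 110 mm, 42 mm high with its vials. Origin under its centre.
- mouse: Bystander: black computer mouse, 100 x 60 x 22 mm. Origin under its centre.

How it is judged (in metres and radians):
On the way, in this order (a step that is already met when the one before it is completed fails the run):
1. the tray's cover is fully home while the lid is still sealed (value of joint cover below 0.004 m and value of joint lid below 0.03 rad), for 0.2 s.
2. the lid has broken free of its seal (value of joint cover below 0.004 m and value of joint lid above 0.08 rad), for 0.1 s.
At the end, for the whole second after the job is handed in: The tray's cover is within 4 mm of fully home; the gripper's fingers hold the lid (contact of at least 1 N) still at 0.10 to 0.28 rad (front edge 20 to 55 mm up), and no bystander has moved 30 mm or more (value of joint cover below 0.004 m and value of joint lid between 0.1 and 0.28 rad and contact force between lid and the fingers above 1 N and velocity of joint lid between -0.05 and 0.05 rad/s and distance of each of bottle, jar, beaker, column, wrench, vialrack, mouse from where it was at the start of the episode below 0.03 m); the arm keeps its last pose, push and grip.
It fails at once if the lid is lifted while the tray's cover is not shut (value of joint lid above 0.05 rad and value of joint cover above 0.006 m).
It fails at once if the lid is flung wide (beyond 0.5 rad) (value of joint lid above 0.5 rad).
It fails at once if a bystander is pushed away or knocked over (distance of any of bottle, jar, beaker, column, wrench, vialrack, mouse from where it was at the start of the episode above 0.03 m or angle between any of bottle, jar, beaker, column, wrench, vialrack, mouse's own z axis and vertical above 0.6 rad).
It also fails if it takes over 51 s, if anything falls off the work surface, if the arm or the gripper's body presses on something with over 40 N, if the wrist force passes 120 N, or if a joint passes its speed limit or range.

### The arm

A 6-joint arm with a two-finger parallel gripper is mounted at the origin on the work surface. World frame = base frame: x ahead of the robot, y to its left, z up, the work surface at z = 0. Lengths are in m, angles in degrees, forces in N, time in s.
With the tool pointing down it reaches from about 0.375 to 0.825 m from the base axis. Payload 5.5 kg.
Tool frame: the origin (TCP) lies between the finger pads; the fingertips stand 19 mm ahead of it and the grasp point (between the pads) is the TCP; z points along the fingers, y is the line along which they close (so a half turn about z gives the same grasp; the last joint's range is limited). The gripper opens to 85 mm and grips with 20 to 120 N. Pads are 22 mm wide; open, the fingers measure 114 mm over their backs; the gripper's body (76 mm by 85 mm) begins 54 mm behind the grasp point. The pads swing forward as they close: fully open they stand 13 mm farther back than shut.
Start: joints at [-67.151, 17.962, -2.699, 69.339, 0, 90], TCP at [0.233, -0.553, 0.25] pointing down, gripper open.
Joint ranges: [-152.73, 152.73], [-39.44, 99.34], [-58.76, 71.6], [-118.89, 123.64], [-81.53, 83.1], [-180, 180]. Speed limits (degrees/s): [136.94, 136.94, 172.46, 180, 180, 180].

### API

Orientations are given as [roll, pitch, yaw] about the fixed x, y, z axes, in that order (R = Rz(yaw) Ry(pitch) Rx(roll)).
In Python, from station import arm, viewer, workorder gives the robot as it stands.
- The arm moves only by the shell command python3 -m pendant 'ROWS' [OPENING] [FORCE]. ROWS is JSON, a list of rows, each an object with "offset": the shift along the tool's x, y, z in mm, a list of three; "rot": the turn, a rotation vector about the tool's x, y, z in rad, a list of three. In form: [{"offset": [tx, ty, tz], "rot": [ax, ay, az]}, ...]. A call has 1 to 8 rows; each row shifts and turns the commanded pose from where the row before left it, along the tool's axes as they then stand; what a row does not reach is not made up. A row lasts 1/8 s, in which the tool goes at most 62.5 mm and 10.7 degrees, less where a joint would pass 70% of its speed; a pose out of reach is approached as far as the arm can. A call with a gripper value outside its range is refused whole. OPENING is the opening, from -1 (shut) to 1 (fully open), set as the call begins (- or left out, the last holds). The fingers move at their own pace and stop on an object; FORCE is the grip in N (left out, the last holds). Time passes only in rows, so rows that do not move let the fingers close. It gives the time, the measured TCP pose, the force, the opening and the grip force at its end, in the units of the state.
- arm.observe(): the state, without advancing time (a new reading comes with each control period).
- viewer.snapshot(name): name is "side" or "top"; returns a dict with "frame" (384x512x3 uint8, red, green, blue), "range_z" (384x512 float32, m along the optical axis (not along the pixel's ray), 0 where there is no reading), "K" (3x3 intrinsics, pixels), "distortion" ([k1, k2, p1, p2, k3] as OpenCV has them; the pictures are not rectified), "world_from_camera" (4x4, takes a point from camera to world coordinates). Camera axes: x right, y down, z forward; pixel columns grow to the right and rows downward; lengths in m; the calibration is good to about 2 mm. A picture is of the moment at which its call begins.
- workorder.job_done(): hands the job in; it is judged then, once.
The state is a dict: "time": time; "qpos": joint angles; "qd": joint speeds; "joint_efforts": joint torques, N m; "position": TCP position; "tcp_rot": TCP orientation; "ft_force": force on the tool from outside, world axes, zero at the start; "moment": the same for the moment, N m; "grip_width": finger opening in m; "gripper_force": force on a finger pad.
Only numpy, scipy, OpenCV 4.12 (cv2) and the standard library are available. Lean on these libraries where they do the work, as an engineer would, in place of code of your own. Each camera call takes 0.05 s, during which the arm holds its last target. There are 200 camera calls.

## Working session

There is one attempt and no reset: what is moved stays moved. The work goes in short steps, Python scripts to look and compute and a shell command to move; the robot and the scene stay as the last step left them, time stands still between calls to the robot, and variables do not carry over. Pictures are saved under pics/ and viewed, at most 10 in all, crops included, and the job is handed in when it is done.

```bash
mkdir -p pics
python3 - <<'E'
from station import arm, viewer
import cv2,numpy as np
for n in("top","side"):
    s=viewer.snapshot(n); cv2.imwrite(f"pics/{n}0.png",s["frame"][:,:,::-1]); np.savez(f"{n}0.npz",**s)
    print(n,s["K"].round(1).tolist(),s["distortion"],s["world_from_camera"].round(3).tolist())
o=arm.observe(); print(o)
E
```

```text
top [[380.4, 0.0, 257.8], [0.0, 380.4, 191.7], [0.0, 0.0, 1.0]] [-0.06925397  0.          0.          0.          0.        ] [[-0.015, -0.986, 0.169, 0.308], [-1.0, 0.017, 0.009, -0.004], [-0.012, -0.168, -0.986, 1.399], [0.0, 0.0, 0.0, 1.0]]
side [[398.0, 0.0, 263.3], [0.0, 398.0, 191.4], [0.0, 0.0, 1.0]] [-0.08952851  0.          0.          0.          0.        ] [[-0.946, -0.246, 0.211, 0.303], [-0.324, 0.696, -0.641, 0.701], [0.011, -0.675, -0.738, 0.946], [0.0, 0.0, 0.0, 1.0]]
{'time': 0.1, 'qpos': array([-6.71494257e+01,  1.80014295e+01, -2.74847882e+00,  6.93385498e+01,
       -5.20180722e-04,  8.99989317e+01]), 'qd': array([ 0.05660598, -0.01467799,  0.12937161,  0.04103756, -0.05743224,
       -0.07616564]), 'joint_efforts': array([-6.49156436e-05, -5.40768850e+01,  3.40539837e+01,  1.12461182e-02,
       -2.67062899e-05, -1.60534199e-05]), 'position': array([ 0.23280785, -0.5524697 ,  0.2495074 ]), 'tcp_rot': array([-1.79911542e+02,  5.18530799e-04,  2.28516433e+01]), 'ft_force': array([ 0.67954828, -0.15500748, -0.41806189]), 'moment': array([ 0.04832095, -0.00372711, -0.02428242]), 'gripper_force': 0.0, 'grip_width': 0.08529440880904003}
```

View pics/top0.png

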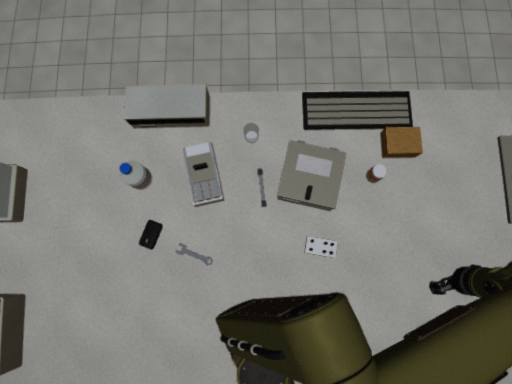

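View pics/side0.png

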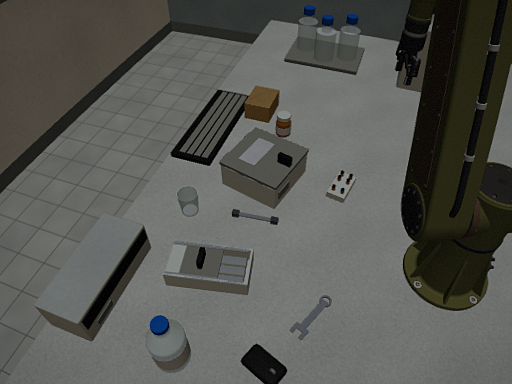

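The top view shows the tray on the left, with its cover grip at about (201,166) and the cover open. The dry box is on the right, with its pull at about (308,192). The column lies between them at (262,187).

```bash
cat > h.py <<'E'
import cv2,numpy as np
def pts(s):
    H,W=s["range_z"].shape; u,v=np.meshgrid(np.arange(W),np.arange(H))
    p=cv2.undistortPoints(np.stack([u,v],-1).reshape(-1,1,2).astype(np.float32),s["K"],s["distortion"]).reshape(H,W,2)
    z=s["range_z"]; P=np.dstack([p[...,0]*z,p[...,1]*z,z]); T=s["world_from_camera"]
    return P@T[:3,:3].T+T[:3,3]
def rect(xy):
    (c,wh,a)=cv2.minAreaRect((xy*1000).astype(np.float32)); return np.round(c,1),np.round(wh,1),round(a,1)
def bar(s,uv,r,zlo,zhi):
    P=pts(s); g=s["frame"].max(2); m=np.zeros(g.shape,bool); m[uv[1]-r:uv[1]+r,uv[0]-r:uv[0]+r]=1
    q=P[m&(g<60)&(P[...,2]>zlo)&(P[...,2]<zhi)]; return q
E
python3 - <<'E'
from h import *
T=dict(np.load("top0.npz"));S=dict(np.load("side0.npz"))
for nm,a,b,lo,hi in(("grip",(201,166),(201,257),.058,.1),("pull",(308,192),(285,159),.108,.15)):
    for s,uv in((T,a),(S,b)):
        q=bar(s,uv,14,lo,hi); print(nm,len(q),rect(q[:,:2]),"z",q[:,2].min().round(4),q[:,2].max().round(4), "top", q[q[:,2]>q[:,2].max()-.008].mean(0).round(4))
for s in(T,S):
    P=pts(s)
    for nm,roi,lo,hi in(("tray",(.4,.75,.08,.36),.04,.062),("box",(.4,.75,-.35,-.05),.09,.107)):
        m=(P[...,0]>roi[0])&(P[...,0]<roi[1])&(P[...,1]>roi[2])&(P[...,1]<roi[3])&(P[...,2]>lo)&(P[...,2]<hi)
        n,l,st,_=cv2.connectedComponentsWithStats(m.astype(np.uint8)); k=1+st[1:,4].argmax(); print(nm,st[k],rect(P[l==k][:,:2]))
E
```

```text
grip 66 (array([631.2, 214.1]), array([12.3, 47.5]), 13.5) z 0.0611 0.0903 top [0.6316 0.2146 0.0852]
grip 136 (array([632.6, 214. ]), array([14.4, 49.5]), 12.1) z 0.0581 0.0863 top [0.6322 0.2146 0.0827]
pull 68 (array([ 521.3, -162.8]), array([15.7, 43.7]), 75.5) z 0.1095 0.1408 top [ 0.5214 -0.1625  0.136 ]
pull 143 (array([ 521.4, -163.9]), array([19.6, 47.1]), 74.3) z 0.1083 0.1376 top [ 0.521  -0.1632  0.1336]
tray [ 182  141   41   65 1236] (array([613.9, 212. ]), array([222.1, 111.2]), 11.7)
box [ 277  140   70   69 3308] (array([ 596.5, -182.4]), array([207.5, 215.9]), 76.2)
tray [ 163  241   91   47 2307] (array([614.3, 209.2]), array([222.7, 113.6]), 11.7)
box [ 219  127   90   64 2928] (array([ 596.3, -183.6]), array([210.7, 217.2]), 76.3)
```

```bash
python3 -m pendant '[{"offset":[0,0,0],"rot":[0,0,0.096]},{"offset":[0,0,0],"rot":[0,0,0.097]},{"offset":[32.4,-37.2,0],"rot":[0,0,0]},{"offset":[32.4,-37.2,0],"rot":[0,0,0]},{"offset":[32.4,-37.2,0],"rot":[0,0,0]},{"offset":[32.4,-37.2,0],"rot":[0,0,0]},{"offset":[32.4,-37.2,0],"rot":[0,0,0]},{"offset":[32.4,-37.2,0],"rot":[0,0,0]}]' -1
python3 -m pendant '[{"offset":[32.4,-37.2,0],"rot":[0,0,0]},{"offset":[32.4,-37.2,0],"rot":[0,0,0]},{"offset":[32.4,-37.2,0],"rot":[0,0,0]},{"offset":[32.4,-37.2,0],"rot":[0,0,0]},{"offset":[32.4,-37.2,0],"rot":[0,0,0]},{"offset":[32.4,-37.2,0],"rot":[0,0,0]}]'
python3 -m pendant '[{"offset":[32.4,-37.2,0],"rot":[0,0,0]},{"offset":[32.4,-37.2,0],"rot":[0,0,0]},{"offset":[32.4,-37.2,0],"rot":[0,0,0]},{"offset":[32.4,-37.2,0],"rot":[0,0,0]},{"offset":[32.4,-37.2,0],"rot":[0,0,0]},{"offset":[32.4,-37.2,0],"rot":[0,0,0]},{"offset":[0,0,0],"rot":[0,0,0]}]'
```

```text
time: 1.1
position: [0.3781, -0.2931, 0.2501]
tcp_rot: [-180.0, 0.0, 11.8]
ft_force: [0.7, 1.0, 0.5]
grip_width: -0.0002
gripper_force: 0.0
time: 1.85
position: [0.5227, -0.0349, 0.25]
tcp_rot: [180.0, 0.0, 11.8]
ft_force: [0.3, 0.1, 0.4]
grip_width: 0.0001
gripper_force: 0.0
time: 2.72
position: [0.674, 0.1934, 0.2491]
tcp_rot: [-178.4, 0.1, 15.4]
ft_force: [-1.0, -0.4, -0.5]
grip_width: -0.0002
gripper_force: 0.0
```

```bash
python3 -m pendant '[{"offset":[0,0,0],"rot":[0,0,0]},{"offset":[0,0,0],"rot":[0,0,0]}]'
python3 - <<'E'
from station import arm,viewer
import cv2
o=arm.observe();print(o["qpos"].round(2),o["qd"].round(2),o["ft_force"].round(1))
for n in("side",):
    s=viewer.snapshot(n); cv2.imwrite(f"pics/{n}1.png",s["frame"][:,:,::-1])
E
```

```text
time: 2.98
position: [0.6726, 0.1907, 0.2512]
tcp_rot: [-178.4, 0.0, 15.2]
ft_force: [0.6, 0.3, 0.1]
grip_width: 0.0
gripper_force: 0.0
[ 15.13  29.18  13.89  74.76   1.57 179.94] [-0.12 -0.23  0.19 -0.13  0.14 -0.05] [0.6 0.3 0.1]
```

View pics/side1.png

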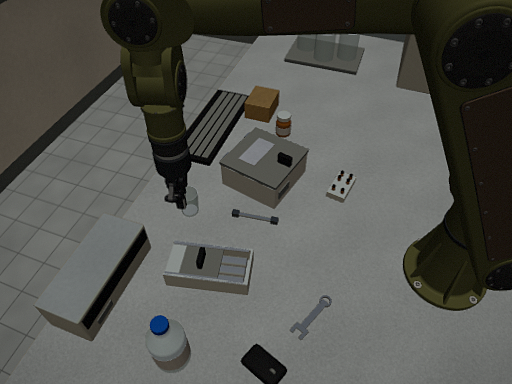

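The side view shows the gripper stopped near (178,195), above and behind the tray, because joint 6 has reached 180°. I'll turn the wrist the other way and grasp the grip along the tray's x.

```bash
python3 -m pendant '[{"offset":[0,0,0],"rot":[0,0,-0.168]},{"offset":[0,0,0],"rot":[0,0,-0.168]},{"offset":[0,0,0],"rot":[0,0,-0.168]},{"offset":[0,0,0],"rot":[0,0,-0.168]},{"offset":[0,0,0],"rot":[0,0,-0.168]},{"offset":[0,0,0],"rot":[0,0,-0.168]},{"offset":[0,0,0],"rot":[0,0,-0.168]},{"offset":[0,0,0],"rot":[0,0,-0.168]}]' 1
python3 -m pendant '[{"offset":[0,0,0],"rot":[0,0,-0.168]},{"offset":[0,0,0],"rot":[0,0,0]},{"offset":[0,0,0],"rot":[0,0,0]}]'
python3 -c "
from station import arm
print(arm.observe()['qpos'].round(1))"
```

```text
time: 4.03
position: [0.6729, 0.1909, 0.2516]
tcp_rot: [-179.7, -1.5, 92.5]
ft_force: [-0.3, -0.8, -0.2]
grip_width: 0.085
gripper_force: 0.0
time: 4.4
position: [0.6731, 0.1913, 0.2513]
tcp_rot: [-179.9, -1.6, 101.7]
ft_force: [-0.5, -0.3, -0.0]
grip_width: 0.0851
gripper_force: 0.0
[15.2 29.2 14.  74.8  1.6 93.5]
```

```bash
cat >> h.py <<'E'
from scipy.spatial.transform import Rotation as R
def to(p,rpy):
    from station import arm
    o=arm.observe(); A=R.from_euler("xyz",o["tcp_rot"],degrees=True); B=R.from_euler("xyz",rpy,degrees=True)
    d=np.array(p)-o["position"]
    print("rot",(A.inv()*B).as_rotvec().round(3),"offset before rot",(A.inv().apply(d)*1000).round(1),"after rot",(B.inv().apply(d)*1000).round(1))
E
python3 -c "
from h import *
to([.632,.2143,.25],[180,0,101.8])"
```

```text
rot [-0.002 -0.028 -0.002] offset before rot [ 30.8 -35.5   2.2] after rot [ 31.  -35.5   1.3]
```

```bash
python3 -m pendant '[{"offset":[0,0,0],"rot":[-0.002,-0.028,-0.002]},{"offset":[15.5,-18,0],"rot":[0,0,0]},{"offset":[15.5,-17.5,1],"rot":[0,0,0]},{"offset":[0,0,40],"rot":[0,0,0]},{"offset":[0,0,40],"rot":[0,0,0]},{"offset":[0,0,20],"rot":[0,0,0]},{"offset":[0,0,0],"rot":[0,0,0]},{"offset":[0,0,0],"rot":[0,0,0]}]' 1
python3 - <<'E'
from station import viewer
import cv2
from h import *
to([.632,.2143,.076],[180,0,101.8])
s=viewer.snapshot("side"); cv2.imwrite("pics/s2.png",cv2.resize(s["frame"][170:310,120:290,::-1],None,fx=4,fy=4))
E
```

```text
time: 5.4
position: [0.6327, 0.2149, 0.1511]
tcp_rot: [179.9, 0.0, 102.0]
ft_force: [0.3, 0.9, -0.4]
grip_width: 0.0857
gripper_force: 0.0
rot [0.002 0.001 0.003] offset before rot [-0.4 -0.9 75.1] after rot [-0.5 -0.8 75.1]
```

View pics/s2.png

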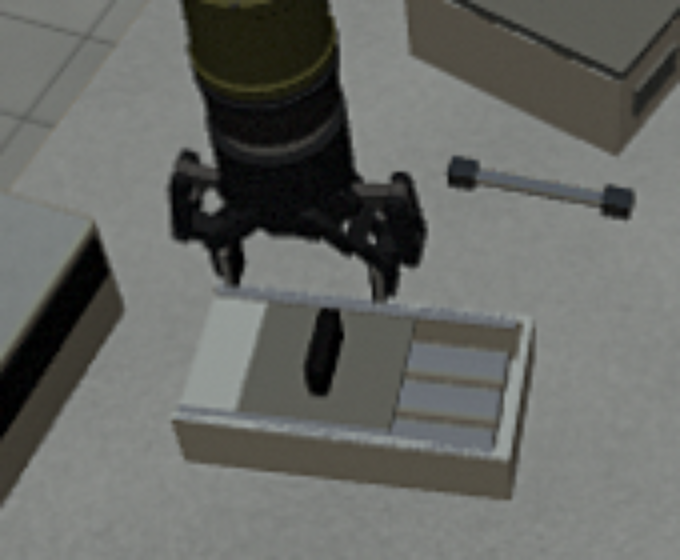

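The fingers, at about (228,280) and (380,290) in the crop, straddle the grip at (325,350) along the slide. I'll go down and close.

```bash
python3 -m pendant '[{"offset":[0,0,30],"rot":[0,0,0]},{"offset":[0,0,30],"rot":[0,0,0]},{"offset":[0,0,14],"rot":[0,0,0]},{"offset":[0,0,0],"rot":[0,0,0]}]' 1
python3 -m pendant '[{"offset":[0,0,0],"rot":[0,0,0]},{"offset":[0,0,0],"rot":[0,0,0]},{"offset":[0,0,0],"rot":[0,0,0]},{"offset":[0,0,0],"rot":[0,0,0]},{"offset":[0,0,0],"rot":[0,0,0]},{"offset":[0,0,0],"rot":[0,0,0]}]' -1 30
```

```text
time: 5.95
position: [0.6319, 0.2145, 0.0758]
tcp_rot: [-180.0, 0.0, 102.0]
ft_force: [0.1, 0.1, 0.1]
grip_width: 0.0855
gripper_force: 0.0
time: 6.7
position: [0.6323, 0.2146, 0.0764]
tcp_rot: [180.0, 0.0, 102.0]
ft_force: [-0.5, 0.1, 4.1]
grip_width: 0.0134
gripper_force: 32.6
```

```bash
python3 -m pendant '[{"offset":[0,-8,0],"rot":[0,0,0]},{"offset":[0,-8,0],"rot":[0,0,0]},{"offset":[0,-8,0],"rot":[0,0,0]},{"offset":[0,-8,0],"rot":[0,0,0]},{"offset":[0,-8,0],"rot":[0,0,0]},{"offset":[0,-8,0],"rot":[0,0,0]},{"offset":[0,-8,0],"rot":[0,0,0]},{"offset":[0,0,0],"rot":[0,0,0]}]'
python3 -m pendant '[{"offset":[0,-3,0],"rot":[0,0,0]},{"offset":[0,-3,0],"rot":[0,0,0]},{"offset":[0,-3,0],"rot":[0,0,0]},{"offset":[0,0,0],"rot":[0,0,0]}]'
```

```text
time: 7.7
position: [0.576, 0.2028, 0.0764]
tcp_rot: [-180.0, -0.0, 102.0]
ft_force: [-1.5, 0.1, 7.8]
grip_width: 0.0131
gripper_force: 33.2
time: 8.2
position: [0.5679, 0.2011, 0.0764]
tcp_rot: [180.0, -0.0, 102.0]
ft_force: [0.4, 0.7, 6.7]
grip_width: 0.0134
gripper_force: 33.1
```

```bash
for i in 1 2 3; do python3 -m pendant '[{"offset":[0,-2,0],"rot":[0,0,0]},{"offset":[0,-2,0],"rot":[0,0,0]},{"offset":[0,0,0],"rot":[0,0,0]}]' | grep -E 'posi|ft_f'; done
```

```text
position: [0.5642, 0.2003, 0.0764]
ft_force: [0.3, 0.2, 6.2]
position: [0.5621, 0.1999, 0.0765]
ft_force: [6.3, 2.6, 0.7]
position: [0.5619, 0.1999, 0.0765]
ft_force: [18.2, 4.4, -10.5]
```

```bash
python3 -m pendant '[{"offset":[0,0,0],"rot":[0,0,0]},{"offset":[0,0,0],"rot":[0,0,0]},{"offset":[0,0,0],"rot":[0,0,0]},{"offset":[0,0,-25],"rot":[0,0,0]},{"offset":[0,0,-50],"rot":[0,0,0]},{"offset":[0,0,-50],"rot":[0,0,0]},{"offset":[0,0,-50],"rot":[0,0,0]}]' 1
python3 -m pendant '[{"offset":[-43.3,-14.4,0],"rot":[0,0,0]},{"offset":[-43.3,-14.4,0],"rot":[0,0,0]},{"offset":[-43.3,-14.4,0],"rot":[0,0,0]},{"offset":[-43.3,-14.4,0],"rot":[0,0,0]},{"offset":[-43.3,-14.4,0],"rot":[0,0,0]},{"offset":[-43.3,-14.4,0],"rot":[0,0,0]},{"offset":[-43.3,-14.4,0],"rot":[0,0,0]},{"offset":[-43.3,-14.4,0],"rot":[0,0,0]}]'
python3 -m pendant '[{"offset":[0,0,0],"rot":[0,0,-0.16]},{"offset":[0,0,0],"rot":[0,0,-0.16]},{"offset":[0,0,0],"rot":[0,0,-0.16]},{"offset":[0,0,0],"rot":[0,0,-0.16]},{"offset":[0,0,0],"rot":[0,0,-0.16]},{"offset":[0,0,0],"rot":[0,0,-0.16]},{"offset":[0,0,0],"rot":[0,0,-0.16]},{"offset":[0,0,0],"rot":[0,0,0]}]'
python3 - <<'E'
from station import viewer
import cv2
from h import *
to([.5213,-.1634,.123],[180,0,165.9])
s=viewer.snapshot("side"); cv2.imwrite("pics/s3.png",cv2.resize(s["frame"][80:310,150:350,::-1],None,fx=2.5,fy=2.5))
q=bar(s,(228,261),25,.058,.1); print(len(q),rect(q[:,:2]) if len(q) else 0)
E
```

```text
time: 10.2
position: [0.556, 0.1984, 0.2523]
tcp_rot: [-180.0, 0.0, 102.0]
ft_force: [0.4, -0.0, -0.4]
grip_width: 0.0854
gripper_force: 0.0
time: 11.2
position: [0.5152, -0.1654, 0.2509]
tcp_rot: [-180.0, 0.0, 102.0]
ft_force: [0.5, -1.1, -0.2]
grip_width: 0.0855
gripper_force: 0.0
time: 12.2
position: [0.5155, -0.164, 0.2508]
tcp_rot: [-180.0, -0.0, 166.1]
ft_force: [-0.4, 0.0, 0.4]
grip_width: 0.0855
gripper_force: 0.0
rot [-0.    -0.001  0.003] offset before rot [ -5.6   2.  127.8] after rot [ -5.5   2.  127.8]
135 (array([562.1, 199.8]), array([14.2, 51.4]), 11.8)
```

View pics/s3.png

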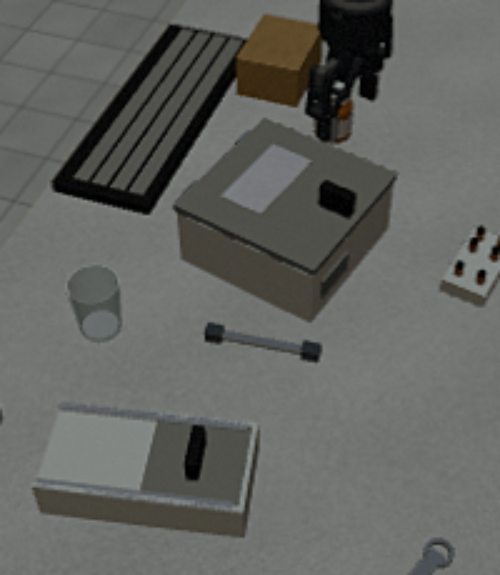

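The cover sits home over the compartment, with its grip at (195,452) in the crop and the cartridges hidden. The gripper is above the pull at (338,198). I'll go down onto the pull now.

```bash
python3 -m pendant '[{"offset":[-5.5,2,0],"rot":[0,0,0]},{"offset":[0,0,35],"rot":[0,0,0]},{"offset":[0,0,35],"rot":[0,0,0]},{"offset":[0,0,30],"rot":[0,0,0]},{"offset":[0,0,18],"rot":[0,0,0]},{"offset":[0,0,9],"rot":[0,0,0]},{"offset":[0,0,0],"rot":[0,0,0]},{"offset":[0,0,0],"rot":[0,0,0]}]' 1
python3 -m pendant '[{"offset":[0,0,0],"rot":[0,0,0]},{"offset":[0,0,0],"rot":[0,0,0]},{"offset":[0,0,0],"rot":[0,0,0]},{"offset":[0,0,0],"rot":[0,0,0]},{"offset":[0,0,0],"rot":[0,0,0]},{"offset":[0,0,0],"rot":[0,0,0]},{"offset":[0,0,0],"rot":[0,0,0]}]' -1 100
```

```text
time: 13.25
position: [0.5226, -0.1638, 0.125]
tcp_rot: [-180.0, 0.1, 166.1]
ft_force: [1.0, -0.4, 1.0]
grip_width: 0.0853
gripper_force: 0.0
time: 14.12
position: [0.5214, -0.1654, 0.1245]
tcp_rot: [-179.8, 0.0, 166.1]
ft_force: [-3.4, -6.2, 2.9]
grip_width: 0.0146
gripper_force: 97.6
```

```bash
python3 -m pendant '[{"offset":[-0.4,0,-1.7],"rot":[0,0.01,0]},{"offset":[-0.4,0,-1.7],"rot":[0,0.01,0]},{"offset":[-0.4,0,-1.7],"rot":[0,0.01,0]},{"offset":[-0.4,0,-1.7],"rot":[0,0.01,0]},{"offset":[-0.4,0,-1.7],"rot":[0,0.01,0]},{"offset":[-0.4,0,-1.7],"rot":[0,0.01,0]},{"offset":[0,0,0],"rot":[0,0,0]}]'
python3 - <<'E'
from station import viewer
import cv2
from h import *
s=viewer.snapshot("side"); cv2.imwrite("pics/s4.png",cv2.resize(s["frame"][90:220,200:340,::-1],None,fx=4,fy=4))
E
```

```text
time: 15.0
position: [0.5236, -0.1659, 0.1339]
tcp_rot: [-179.8, -3.5, 166.1]
ft_force: [-2.6, -6.7, -1.7]
grip_width: 0.0147
gripper_force: 100.2
```

View pics/s4.png

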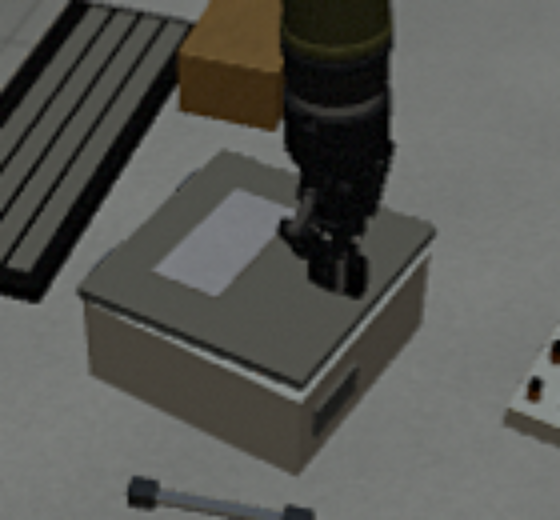

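A bright gap has opened under the lid's front corner near (300,385), so the seal has let go and the pull is held. I'll keep following the arc.

```bash
python3 -m pendant '[{"offset":[-0.4,0,-1.7],"rot":[0,0.01,0]},{"offset":[-0.4,0,-1.7],"rot":[0,0.01,0]},{"offset":[-0.4,0,-1.7],"rot":[0,0.01,0]},{"offset":[-0.4,0,-1.7],"rot":[0,0.01,0]},{"offset":[-0.4,0,-1.7],"rot":[0,0.01,0]},{"offset":[-0.4,0,-1.7],"rot":[0,0.01,0]},{"offset":[-0.4,0,-1.7],"rot":[0,0.01,0]},{"offset":[0,0,0],"rot":[0,0,0]}]'
python3 -m pendant '[{"offset":[-0.4,0,-1.7],"rot":[0,0.01,0]},{"offset":[-0.4,0,-1.7],"rot":[0,0.01,0]},{"offset":[-0.4,0,-1.7],"rot":[0,0.01,0]},{"offset":[-0.4,0,-1.7],"rot":[0,0.01,0]},{"offset":[-0.4,0,-1.7],"rot":[0,0.01,0]},{"offset":[-0.4,0,-1.7],"rot":[0,0.01,0]},{"offset":[0,0,0],"rot":[0,0,0]},{"offset":[0,0,0],"rot":[0,0,0]}]'
python3 -m pendant '[{"offset":[0,0,0],"rot":[0,0,0]},{"offset":[0,0,0],"rot":[0,0,0]},{"offset":[0,0,0],"rot":[0,0,0]},{"offset":[0,0,0],"rot":[0,0,0]}]'
python3 - <<'E'
from station import viewer
import cv2
from h import *
s=viewer.snapshot("side"); cv2.imwrite("pics/s5.png",cv2.resize(s["frame"][90:310,140:340,::-1],None,fx=2.6,fy=2.6))
P=pts(s); g=s["frame"].astype(int); bx=np.array([np.cos(np.radians(-14)),np.sin(np.radians(-14))])
c=np.array([.5965,-.183]); d=P[...,:2]-c; lx=d@bx; ly=d@np.array([-bx[1],bx[0]])
m=(abs(lx)<.08)&(abs(ly)>.04)&(abs(ly)<.09)&(P[...,2]>.095)&(P[...,2]<.16)
print("lid slope",np.arctan(-np.polyfit(lx[m],P[m][:,2],1)[0]),m.sum())
q=bar(s,(228,261),25,.058,.1); print(len(q),rect(q[:,:2]))
E
```

```text
time: 16.05
position: [0.5271, -0.1668, 0.1455]
tcp_rot: [-179.8, -7.5, 166.1]
ft_force: [-4.0, -6.5, -1.0]
grip_width: 0.0143
gripper_force: 100.2
time: 17.05
position: [0.5307, -0.1677, 0.1552]
tcp_rot: [-179.8, -11.0, 166.1]
ft_force: [-3.3, -7.1, -0.5]
grip_width: 0.0142
gripper_force: 100.3
time: 17.55
position: [0.5308, -0.1677, 0.1552]
tcp_rot: [-179.8, -11.0, 166.1]
ft_force: [-4.4, -6.1, -0.6]
grip_width: 0.0146
gripper_force: 100.3
lid slope 0.177815189012678 760
133 (array([562. , 200.3]), array([14.6, 51. ]), 12.3)
```

View pics/s5.png

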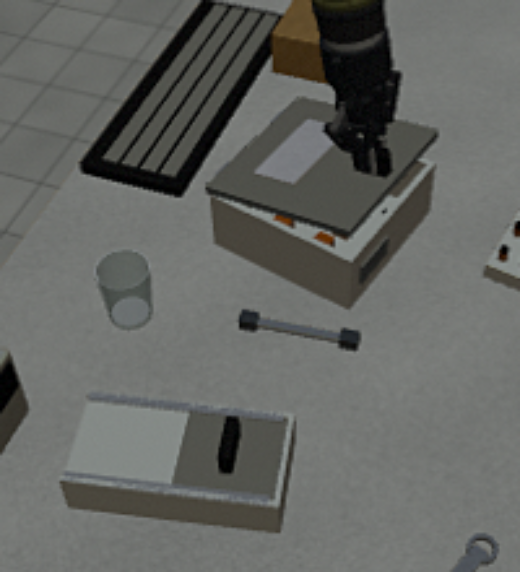

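The lid is held ajar by the gripper at (372,155), at about 0.18 to 0.19 rad. The cover is still home, and the bystanders in this view (beaker, column, wrench) haven't moved. I'll hand the job in.

```bash
python3 -c "
from station import workorder
print(workorder.job_done())"
```

```text
the job is handed in; nothing more can be done
None
```

The tray cover was slid home against its stop, then the lid was pulled free of its seal; the gripper still holds it steady at about 0.18–0.19 rad (front edge roughly 4 cm up). The job is handed in, but no verdict came back.

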